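# Unclamp a turning head from the insert-change stand and rack it

### The arm

A 7-joint arm with a two-finger parallel gripper is mounted at the origin on the work surface. World frame = base frame: x ahead of the robot, y to its left, z up, the work surface at z = 0. Lengths are in m, angles in rad, forces in N, time in s.
With the tool pointing down it reaches from about 0.425 to 0.875 m from the base axis. Payload 4.7 kg.
Tool frame: the origin (TCP) lies midway between the tips of the shut fingers; the grasp point (between the pads) lies 19 mm behind it; z points along the fingers, y is the line along which they close (so a half turn about z gives the same grasp; the last joint's range is limited). The gripper opens to 87 mm and grips with 3 to 60 N. Pads are 19 mm wide; open, the fingers measure 117 mm over their backs; the gripper's body (75 mm by 190 mm) begins 51 mm behind the grasp point.
Start: joints at [-1.165, 0.321, -0.07, 1.45, 0.023, 1.371, -0.057], TCP at [0.248, 0.601, 0.223] pointing down, gripper open.
Joint ranges: [-2.86, 2.86], [-0.3, 2.09], [-1.38, 1.24], [0.06, 2.45], [-1.56, 4.7], [0.09, 2.05], [-2.69, 2.69]. Speed limits (rad/s): [2.57, 2.57, 3.14, 3.14, 3.14, 3.14, 3.14].

### API

Orientations are given as a rotation vector (axis times angle).
In Python, from bench import ctrl, get_image, calibration gives the robot as it stands.
- The arm moves only by the tool apply_moves, never from a script. Its arguments are lists of equal length, an entry for each row: "dp": the shift along the tool's x, y, z in m, a list of three; "twist": the turn, a rotation vector about the tool's x, y, z in rad, a list of three; "fingers": the closure, from 0 (fully open) to 1 (shut). In form: {"dp": [[dx, dy, dz], ...], "twist": [[ax, ay, az], ...], "fingers": [fingers, ...]}. A call has 1 to 10 rows; each row shifts and turns the commanded pose from where the row before left it, along the tool's axes as they then stand; what a row does not reach is not made up. A row lasts 1/10 s, in which the tool goes at most 50 mm and 8.59 degrees, less where a joint would pass 70% of its speed; a pose out of reach is approached as far as the arm can. A call is refused whole if a number of a shift passes 0.05 or a number of a turn 0.15, either way. A call with a gripper value outside its range is refused whole. The fingers move at their own pace and stop on an object; "newtons" is the grip in N (left out, the last holds). Time passes only in rows, so rows that do not move let the fingers close. It gives the time, the measured TCP pose, the force, the opening and the grip force at its end, in the units of the state.
- ctrl.get_state(): the state, without advancing time (a new reading comes with each control period).
- get_image(name): name is "scene" or "top" or "wrist"; returns the picture (420x560x3 uint8, red, green, blue); there is no depth.
- calibration(name): a dict with "fx", "fy", "cx", "cy" (pixels), "eye" and "attitude" of the camera in the world; the wrist camera has in their place "hand_eye" (4x4, takes a point from camera to tool coordinates, whose origin is the TCP and whose axes are the flange's). Camera axes: x right, y up, looking along -z (the intrinsics and any distortion apply to the point x, -y, -z); pixel columns grow to the right and rows downward; lengths in m; the calibration is good to about 2 mm. A picture is of the moment at which its call begins: read the wrist's pose just before it. calibration takes no time and is no camera call.
- ctrl.close_job(): hands the job in; it is judged then, once.
The state is a dict: "time": time; "joint_positions": joint angles; "qd": joint speeds; "joint_torque": joint torques, N m; "position": TCP position; "tool_rot": TCP orientation; "ft_force": force on the tool from outside, world axes, zero at the start; "torque": the same for the moment, N m; "grip_width": opening from 0.0 (shut) to 1.0 (fully open); "grip_force": force on a finger pad.
Only numpy, scipy, OpenCV 4.12 (cv2) and the standard library are available. Lean on these libraries where they do the work, as an engineer would, in place of code of your own. Each camera call takes 0.05 s, during which the arm holds its last target. There are 200 camera calls.

### The job

The insert in the turning head on the sloped stand has been changed. Lift the sprung clamp arm, which has a red cross-bar for a handle, until it goes over centre and stands open by itself, then take the head out and lay it down gently in the empty blue nest of the orange rack, between the nest's ribs, insert up and tapered shank to the back like its neighbours. Leave the clamp standing open and the other things where they are.

Things in the scene. Friction and masses are not known exactly. Their poses are not given: they have to be found in the camera images.
- stand: Grey-green insert-change stand, fixed, base 190 x 130 mm. Axes: x level, up-slope (operator side -x), y across the bed, z up; origin at bench height. Its 100 mm wide steel bed rises towards +x at 35 deg. Bed coordinates used below, from point bed_seat: u up the slope = (cos35, 0, sin35), h square to the bed = (-sin35, 0, cos35) in stand axes.
- bed_seat (a point): Point on the bed (62 mm above the stand's origin) where u = h = 0, under the middle of the turning head. Nose stop 14 mm high at u = -58 to -50 mm; side ribs 12 mm high, 45 mm apart, at u = 12 to 46; beside the head's body (u = -28 to 12) the bed is free. Hinge ears 40 mm wide, 62 mm high from u = 58; springs 70 mm over all from u = 34.
- clamp (a joint): Sprung clamp arm, rad. 0 = closed, rubber foot on the head's top at u = 2 mm; grows as the arm is lifted up and back; open stop 1.83. Two tension springs pull it shut below the dead point at 0.96 and hold it on the open stop beyond. Lifting at the cross-bar takes about 9 N at first, less towards the dead point; let go too early, it snaps shut.
- clamp_pivot (a point): Hinge axis of the clamp arm (along the stand's y), fixed on the stand at u = 68, h = 52 mm.
- lift_bar: Red round cross-bar on the arm's free end, along the stand's y, 15 mm thick, 118 mm long; origin at its middle, on its axis. The steel arm fills the middle 26 mm; grip either red side (|y| 13 to 59 mm), which turns freely about the bar's axis. At clamp angle q its axis is at u = 68 - 96.7 cos(q + 0.124), h = 52 + 96.7 sin(q + 0.124) mm (closed: u -28, h 64).
- holder: Black steel turning head to move, 100 mm long, 0.53 to 0.71 kg, lying on the bed at u = h = 0, x up the slope. Origin: centre of underside; x to the tapered shank, z to the insert side. Body x -28 to 12 mm: 36 wide, 40 high (top 10 mm 26 wide), flat sides to grip; balance point x = -3, 20 mm above the underside. Flange 40 mm round to x = 24, taper to 50; nose to -50. Rests flat.
- holder_shank (a point): Centre of the end face of the head's tapered shank (x = 50, y = 0, z = 20 mm of the holder).
- nest_free: The empty blue nest in the orange rack: fixed level board 120 (x) x 88 (y) x 15 mm; origin under its centre; x to its back. Two ribs 12 mm high, 48 mm apart, at x = 14 to 48 mm take flange and shank; back stop at x = 55; the front half is flat and free. Three nests at 96 mm spacing in y; the empty one may be any of them.
- nest_seat (a point): Point on top of the empty nest at its centre (15 mm above the nest's origin): the head's origin belongs here, with its x along the nest's x.
- holder_b: Bystander: turning head with a round nose in a neighbouring nest, sized like the holder.
- holder_c: Bystander: turning head with a square nose in another nest, sized like the holder.
- driver: Bystander: orange-handled screwdriver, 190 mm, lying on the bench beyond the work.
- insert_case: Bystander: flat grey insert box with a clear lid, 60 x 95 x 22 mm, on the bench beyond the work.
There are look-alikes about, which are no part of the job. Of the things that look like the stand, the smaller one is meant.

How it is judged:
By the outcome, as a careful person would: the job done as asked, in the order asked, and still so for the second after the job is handed in, with the robot touching nothing.
It also fails if it takes over 64 s, if anything falls off the work surface, if the arm or the gripper's body presses on something with over 40 N, if the wrist force passes 120 N, or if a joint passes its speed limit or range.

## Working session

There is one attempt and no reset: what is moved stays moved. The work goes in short steps, Python scripts to look and compute and a tool call to move; the robot and the scene stay as the last step left them, time stands still between calls to the robot, and variables do not carry over. Pictures are saved under pics/ and viewed, at most 10 in all, crops included, and the job is handed in when it is done.

Besides the shell and the picture viewer there is one more tool, called after "Call:" as name(argument=value, ...) on one line, values as JSON. apply_moves: Moves the arm, as the interface text tells. Its arguments: {"type":"object","properties":{"dp":{"type":"array"},"twist":{"type":"array"},"fingers":{"type":"array"},"newtons":{"type":"number"}},"required":["dp","twist","fingers"]}

```bash
ls; mkdir -p pics
python3 - <<'E'
from bench import ctrl,get_image,calibration
import cv2,numpy as np
s=ctrl.get_state();print({k:np.round(v,3).tolist() for k,v in s.items()})
for n in("scene","top","wrist"):
    im=get_image(n);cv2.imwrite(f"pics/{n}0.png",im[:,:,::-1]);c=calibration(n);print(n,{k:np.round(v,4).tolist() if not isinstance(v,str) else v for k,v in c.items()})
E
```

```text
pics
{'time': 0.0, 'joint_positions': [-1.165, 0.322, -0.07, 1.452, 0.023, 1.371, -0.057], 'qd': [-0.0, 0.0, -0.003, 0.001, -0.0, 0.0, -0.001], 'joint_torque': [0.0, -49.13, -0.404, -31.253, -0.064, 0.044, 0.0], 'position': [0.248, 0.6, 0.221], 'tool_rot': [-0.611, -3.081, 0.003], 'ft_force': [0.262, 0.258, 0.05], 'torque': [-0.003, 0.031, -0.001], 'grip_force': 0.0, 'grip_width': 1.001}
scene {'fx': 489.9071, 'fy': 489.9071, 'cx': 280.2936, 'cy': 211.9082, 'eye': [0.8642, 0.6731, 1.2175], 'attitude': [0.2266, 0.7763, 2.5258]}
top {'fx': 427.3007, 'fy': 427.3007, 'cx': 277.2305, 'cy': 208.2826, 'eye': [0.3816, 0.0331, 1.0753], 'attitude': [0.0512, -0.1125, -1.5469]}
wrist {'fx': 320.361, 'fy': 320.361, 'cx': 279.5687, 'cy': 212.4162, 'hand_eye': [[-0.001, 0.9584, 0.2855, 0.0785], [1.0, 0.0008, 0.0008, 0.0008], [0.0005, 0.2855, -0.9584, -0.1627], [0.0, 0.0, 0.0, 1.0]]}
```

View pics/scene0.png

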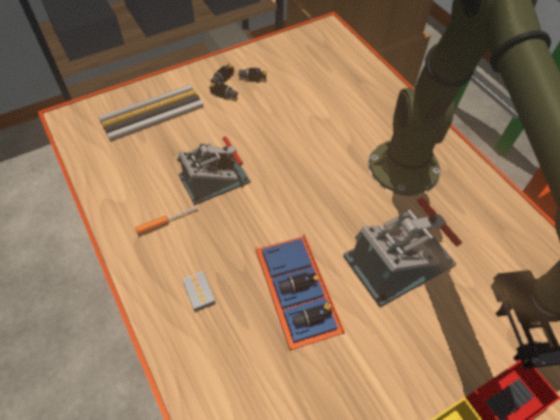

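View pics/top0.png

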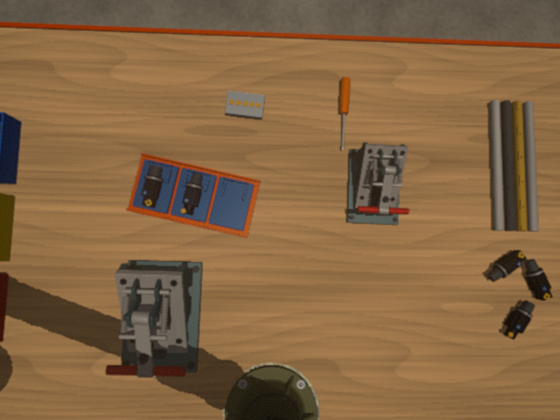

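The top picture shows two stands: a small one at about (377,185) and a big one at (158,318). The free nest is the rightmost at (235,202), heads sit in the nests at (152,187) and (193,193), and loose heads lie at (515,290). The choice is the small stand, with its red bar at (377,211) in top and (232,150) in scene.

```bash
cat > h.py <<'E'
from bench import ctrl,get_image,calibration
import cv2,numpy as np
from scipy.spatial.transform import Rotation as R
def cam(n,st=None):
    c=calibration(n)
    if n=="wrist":
        T=np.eye(4);T[:3,:3]=R.from_rotvec(st["tool_rot"]).as_matrix();T[:3,3]=st["position"]
        T=T@np.array(c["hand_eye"]);return c,T[:3,:3],T[:3,3]
    return c,R.from_rotvec(c["attitude"]).as_matrix(),np.array(c["eye"])
def ray(C,p):
    c,A,e=C;d=A@np.array([(p[0]-c["cx"])/c["fx"],-(p[1]-c["cy"])/c["fy"],-1]);return e,d/np.linalg.norm(d)
def plane(C,p,z):
    e,d=ray(C,p);return e+d*(z-e[2])/d[2]
def proj(C,X):
    c,A,e=C;q=A.T@(np.asarray(X)-e);return np.array([c["cx"]+c["fx"]*q[0]/-q[2],c["cy"]-c["fy"]*q[1]/-q[2]])
def tri(C1,p1,C2,p2):
    (a,d),(b,f)=ray(C1,p1),ray(C2,p2);t=np.linalg.lstsq(np.c_[d,-f],b-a,rcond=None)[0]
    x,y=a+d*t[0],b+f*t[1];return (x+y)/2,np.linalg.norm(x-y)
def look(n,name):
    st=ctrl.get_state();im=get_image(n)[:,:,::-1].copy();cv2.imwrite(f"pics/{name}.png",im);return im,cam(n,st)
def red(im):
    h=cv2.cvtColor(im,cv2.COLOR_BGR2HSV);return (((h[...,0]<6)|(h[...,0]>173))&(h[...,1]>150)&(h[...,2]>70)).astype(np.uint8)
def blue(im):
    h=cv2.cvtColor(im,cv2.COLOR_BGR2HSV);return ((abs(h[...,0].astype(int)-110)<12)&(h[...,1]>80)&(h[...,2]>40)).astype(np.uint8)
def blobs(m,a=60):
    return [c for c in cv2.findContours(m,cv2.RETR_EXTERNAL,cv2.CHAIN_APPROX_NONE)[0] if cv2.contourArea(c)>a]
E
python3 - <<'E'
from h import *
np.set_printoptions(precision=4,suppress=True)
S,T=cam("scene"),cam("top");s=cv2.imread("pics/scene0.png");t=cv2.imread("pics/top0.png")
for n,im,C in(("s",s,S),("t",t,T)):
    for f,a,z in((red,60,.12),(blue,150,.015)):
        for c in blobs(f(im),a):
            r=cv2.minAreaRect(c);print(n,f.__name__,np.round(r[0],1),np.round(r[1],1),round(r[2],1),plane(C,r[0],z)[:2],np.round(cv2.boxPoints(r)).tolist())
a=cv2.resize(t[125:240,320:430],None,fx=5,fy=5,interpolation=3);b=cv2.resize(s[120:220,160:260],None,fx=2.4,fy=5.75,interpolation=3)
cv2.imwrite("pics/crop.png",np.hstack([a,b]))
E
```

```text
s red [513.4 396.9] [57.7 75.1] 54.2 [0.2756 0.6977] [[466.0, 395.0], [527.0, 352.0], [561.0, 398.0], [500.0, 442.0]]
s blue [309.7 319.1] [31.1 43.4] 72.5 [0.5403 0.2961] [[284.0, 311.0], [326.0, 298.0], [335.0, 327.0], [294.0, 340.0]]
s blue [297.6 286.7] [29.  41.9] 73.3 [0.5205 0.2015] [[273.0, 279.0], [313.0, 267.0], [322.0, 295.0], [282.0, 307.0]]
s blue [286.6 257.1] [25.5 40.2] 74.9 [0.5008 0.1085] [[264.0, 250.0], [303.0, 240.0], [309.0, 264.0], [270.0, 275.0]]
t red [399.  210.5] [ 5. 18.] 90.0 [ 0.4839 -0.2806] [[390.0, 208.0], [408.0, 208.0], [408.0, 213.0], [390.0, 213.0]]
t red [368. 209.] [ 6. 20.] 90.0 [ 0.4856 -0.2094] [[358.0, 206.0], [378.0, 206.0], [378.0, 212.0], [358.0, 212.0]]
t blue [230.7 203.1] [33.6 46.4] 13.2 [0.5034 0.1087] [[209.0, 222.0], [220.0, 177.0], [252.0, 184.0], [242.0, 230.0]]
t blue [193.2 194.6] [33.7 46.6] 14.0 [0.5226 0.2023] [[171.0, 213.0], [183.0, 168.0], [215.0, 176.0], [204.0, 221.0]]
t blue [155.4 185.9] [34.2 46.6] 14.0 [0.542  0.2963] [[133.0, 204.0], [144.0, 159.0], [178.0, 167.0], [166.0, 213.0]]
t blue [  9.5 147.5] [69. 19.] 90.0 [0.6283 0.6576] [[-0.0, 113.0], [19.0, 113.0], [19.0, 182.0], [0.0, 182.0]]
```

View pics/crop.png

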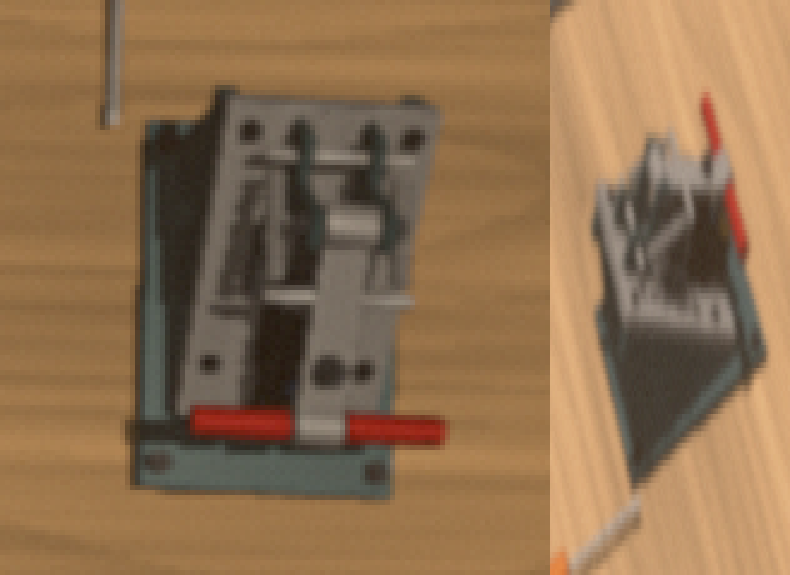

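```bash
cat >> h.py <<'E'
np.set_printoptions(precision=4,suppress=True)
def go(Rt,pt,st=None):
    "print the turn and then the shift (in turned axes) that remain to reach pose"
    st=st or ctrl.get_state();Rc=R.from_rotvec(st["tool_rot"]);tw=(Rc.inv()*Rt).as_rotvec();d=Rt.inv().apply(np.asarray(pt)-st["position"])
    print("twist",tw,"rows>=%.1f"%(np.linalg.norm(tw)/.149),"dp(after)",d,"len %.3f"%np.linalg.norm(d),"world",np.asarray(pt)-st["position"])
E
python3 - <<'E'
from h import *
S,T=cam("scene"),cam("top");s=cv2.imread("pics/scene0.png");t=cv2.imread("pics/top0.png")
# bar in top: red, small stand
m=red(t);m[:,:340]=0;m[:,420:]=0;m[:190]=0;m[230:]=0
y,x=np.nonzero(m);print("top cols",x.min(),x.max(),[ (c,y[x==c].mean()) for c in (x.min()+2,x.max()-2)])
p=np.polyfit(x,y,1);a,b=[plane(T,(c,np.polyval(p,c)),.0984) for c in (x.min()-.3,x.max()+.3)]
print(a,b,np.linalg.norm(a-b),"mid",(a+b)/2,"yaw",np.arctan2((a-b)[1],(a-b)[0])-np.pi/2)
h=cv2.cvtColor(s,cv2.COLOR_BGR2HSV);m=(((h[...,0]<8)|(h[...,0]>170))&(h[...,1]>120)).astype(np.uint8);m[:,:215]=0;m[:,255:]=0;m[:130]=0;m[172:]=0
y,x=np.nonzero(m);print("scene",x.min(),x.max(),y.min(),y.max());p=np.polyfit(y,x,1)
c,d=[plane(S,(np.polyval(p,r),r),.0984) for r in (y.min()+1,y.max()-1)];print(c,d,np.linalg.norm(c-d),(c+d)/2,np.arctan2((d-c)[1],(d-c)[0])-np.pi/2)
for q in((347,222.5),(398,224.5),(349.5,149.5)):print("base",plane(T,q,.01))
E
```

```text
top cols 358 408 [(np.int64(360), np.float64(208.5)), (np.int64(406), np.float64(210.5))]
[ 0.4882 -0.1908  0.0984] [ 0.4857 -0.3095  0.0984] 0.11878677485635518 mid [ 0.4869 -0.2502  0.0984] yaw -0.020912602001785574
scene 224 241 137 164
[ 0.4829 -0.3074  0.0984] [ 0.4878 -0.1956  0.0984] 0.11186418097410603 [ 0.4854 -0.2515  0.0984] -0.04380734406590037
base [ 0.4622 -0.1839  0.01  ]
base [ 0.4601 -0.3138  0.01  ]
base [ 0.6498 -0.1898  0.01  ]
```

Call:
apply_moves(dp=[[0, 0, -0.05], [0, 0, -0.05], [0, 0, -0.05], [-0.045, -0.014, 0], [-0.045, -0.014, 0], [-0.045, -0.014, 0], [-0.045, -0.014, 0], [-0.045, -0.014, 0], [-0.045, -0.014, 0], [-0.045, -0.014, 0]], twist=[[0, 0, 0], [0, 0, 0], [0, 0, 0], [0, 0, 0.14], [0, 0, 0.14], [0, 0, 0.14], [0, 0, 0.14], [0, 0, 0.14], [0, 0, 0.14], [0, 0, 0.14]], fingers=[0.4, 0.4, 0.4, 0.4, 0.4, 0.4, 0.4, 0.4, 0.4, 0.4])

```text
time: 1.15
position: [0.3891, 0.3138, 0.3719]
tool_rot: [1.999, 2.424, -0.001]
ft_force: [1.5, 0.3, 0.9]
grip_width: 0.603
grip_force: 0.0
```

```bash
cat >> h.py <<'E'
psi=-.025;X=np.array([np.cos(psi),np.sin(psi),0]);Y=np.array([-X[1],X[0],0]);Z=np.array([0,0,1.])
def tool(tilt,bar=True,sg=1):
    z=np.sin(tilt)*X-np.cos(tilt)*Z;y=sg*(np.cos(tilt)*X+np.sin(tilt)*Z) if bar else sg*Y
    return R.from_matrix(np.c_[np.cross(y,z),y,z])
E
python3 - <<'E'
from h import *
s=ctrl.get_state();print(s["time"],s["position"],s["tool_rot"],s["joint_positions"],s["grip_width"])
print(R.from_rotvec(s["tool_rot"]).as_matrix())
go(tool(0),[.47,-.2145,.3])
E
```

```text
1.15 [0.3891 0.3138 0.3719] [ 1.9986  2.4235 -0.001 ] [-0.9179 -0.0351  0.1803  1.5591  0.0067  1.6176 -0.5458] 0.6028300287921504
[[-0.1904  0.9817 -0.0002]
 [ 0.9817  0.1904 -0.0007]
 [-0.0006 -0.0003 -1.    ]]
twist [-0.0003  0.0007  0.2166] rows>=1.5 dp(after) [-0.5261  0.0941  0.0719] len 0.539 world [ 0.0809 -0.5283 -0.0719]
```

Call:
apply_moves(dp=[[0, 0, 0], [0, 0, 0], [-0.048, 0.01, 0], [-0.048, 0.01, 0], [-0.048, 0.01, 0], [-0.048, 0.01, 0], [-0.048, 0.01, 0], [-0.048, 0.01, 0], [-0.048, 0.01, 0], [-0.048, 0.01, 0]], twist=[[0, 0, 0.108], [0, 0, 0.108], [0, 0, 0], [0, 0, 0], [0, 0, 0], [0, 0, 0], [0, 0, 0], [0, 0, 0], [0, 0, 0], [0, 0, 0]], fingers=[0.4, 0.4, 0.4, 0.4, 0.4, 0.4, 0.4, 0.4, 0.4, 0.4])

```text
time: 2.15
position: [0.4615, -0.0712, 0.3726]
tool_rot: [-2.24, -2.203, -0.002]
ft_force: [1.6, -0.2, -0.2]
grip_width: 0.598
grip_force: 0.0
```

Run:
```python
from h import *
s=ctrl.get_state();print(s["time"],s["position"],s["tool_rot"],s["joint_positions"],s["grip_width"])
go(tool(0),[.45,-.2145,.36])
```

```text
2.15 [ 0.4615 -0.0712  0.3726] [-2.24   -2.2026 -0.0015] [-0.6215 -0.1582  0.6315  1.6386  0.0925  1.6302 -0.0072] 0.5980531051275411
twist [ 0.0006 -0.0008  0.0081] rows>=0.1 dp(after) [-0.1436 -0.0079  0.0126] len 0.144 world [-0.0115 -0.1433 -0.0126]
```

Call:
apply_moves(dp=[[-0.048, 0, 0], [-0.048, 0, 0], [-0.048, 0, 0], [0, 0, 0], [0, 0, 0], [0, 0, 0], [0, 0, 0]], twist=[[0, 0, 0], [0, 0, 0], [0, 0, 0], [-0.117, 0, 0], [-0.117, 0, 0], [-0.117, 0, 0], [0, 0, 0]], fingers=[0.4, 0.4, 0.4, 0.4, 0.4, 0.4, 0.4])

```text
time: 2.85
position: [0.4556, -0.2158, 0.3736]
tool_rot: [2.095, 2.048, 0.294]
ft_force: [-0.5, -0.8, -0.4]
grip_width: 0.6
grip_force: 0.0
```

Run:
```python
from h import *
s=ctrl.get_state();print(s["time"],s["position"],s["tool_rot"],s["joint_positions"])
im,C=look("wrist","w1")
mid=np.array([.4862,-.2505,.0984])
for k in(-.059,-.013,.013,.059):print(k,proj(C,mid+k*Y))
for q in blobs(red(im),40):
    r=cv2.minAreaRect(q);bp=cv2.boxPoints(r);print(np.round(r[0],1),np.round(r[1],1),r[2],np.round(bp,1).tolist(),plane(C,r[0],.0984))
t=np.deg2rad(20);Rt=tool(t);G=mid+.036*Y;go(Rt,G+Rt.apply([0,0,.019]))
```

```text
2.85 [ 0.4556 -0.2158  0.3736] [2.0947 2.0475 0.2936] [-0.2433 -0.3016  0.5631  1.7621  0.0756  1.3678  0.2927]
-0.059 [247.6611 240.9664]
-0.013 [246.7798 210.6144]
0.013 [246.2591 192.6808]
0.059 [245.2948 159.4698]
[247.4 224.9] [30.4  9.4] 86.42366790771484 [[241.8000030517578, 210.0], [251.1999969482422, 209.39999389648438], [253.10000610351562, 239.8000030517578], [243.60000610351562, 240.39999389648438]] [ 0.4856 -0.2849  0.0984]
[246.5 175. ] [34. 11.] 90.0 [[241.0, 158.0], [252.0, 158.0], [252.0, 192.0], [241.0, 192.0]] [ 0.4882 -0.2128  0.0984]
twist [-0.0683 -0.0053  0.0033] rows>=0.5 dp(after) [ 0.0012 -0.0655  0.2885] len 0.296 world [ 0.0371  0.0002 -0.2935]
```

View pics/w1.png

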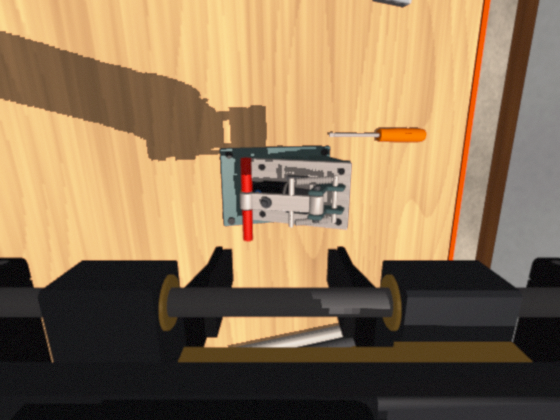

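```bash
sed -i 's/^psi=-.025/psi=-.03/' h.py
python3 - <<'E'
from h import *
s=ctrl.get_state();mid=np.array([.4866,-.2497,.0984]);Rt=tool(np.deg2rad(20));G=mid+.036*Y
p=G+Rt.apply([0,0,-.06]);print(p);go(R.from_rotvec(s["tool_rot"]),p,s);go(Rt,p,s)
E
```

```text
[ 0.4672 -0.2131  0.1548]
twist [0. 0. 0.] rows>=0.0 dp(after) [ 0.0011 -0.0505  0.2136] len 0.220 world [ 0.0107  0.0018 -0.2192]
twist [-0.0683 -0.0069  0.0081] rows>=0.5 dp(after) [ 0.0021 -0.065   0.2097] len 0.220 world [ 0.0107  0.0018 -0.2192]
```

Call:
apply_moves(dp=[[0, -0.01, 0.043], [0, -0.01, 0.043], [0, -0.01, 0.043], [0, -0.01, 0.043], [0.001, -0.01, 0.042], [0, 0, 0], [0, 0, 0]], twist=[[0, 0, 0], [0, 0, 0], [0, 0, 0], [0, 0, 0], [0, 0, 0], [-0.07, -0.007, 0.008], [0, 0, 0]], fingers=[0.4, 0.4, 0.4, 0.4, 0.4, 0.4, 0.4])

```text
time: 3.6
position: [0.4683, -0.2082, 0.1523]
tool_rot: [2.053, 2.011, 0.354]
ft_force: [-0.4, -0.1, 0.1]
grip_width: 0.6
grip_force: 0.0
```

Run:
```python
from h import *
s=ctrl.get_state();print(s["position"],s["joint_positions"])
im,C=look("wrist","w2")
mid=np.array([.4866,-.2497,.0984])
for k in(-.059,-.013,.013,.059):print(k,proj(C,mid+k*Y))
for q in blobs(red(im),40):
    r=cv2.minAreaRect(q);print(np.round(r[0],1),np.round(r[1],1),r[2],np.round(cv2.boxPoints(r)).tolist(),plane(C,r[0],.0984))
Rt=tool(np.deg2rad(20));G=mid+.036*Y;go(Rt,G+Rt.apply([0,0,.019]))
```

```text
[ 0.4683 -0.2082  0.1523] [-0.2631 -0.2267  0.6701  2.1646  0.009   0.8344  0.3911]
-0.059 [278.3383 346.065 ]
-0.013 [278.7137 296.1299]
0.013 [278.9436 265.5397]
0.059 [279.3864 206.6252]
[279. 331.] [30. 16.] 90.0 [[271.0, 316.0], [287.0, 316.0], [287.0, 346.0], [271.0, 346.0]] [ 0.4857 -0.2944  0.0984]
[279. 235.] [64. 20.] 90.0 [[269.0, 203.0], [289.0, 203.0], [289.0, 267.0], [269.0, 267.0]] [ 0.4876 -0.2122  0.0984]
twist [ 0.0012 -0.0042  0.0082] rows>=0.1 dp(after) [-0.0043 -0.0025  0.0779] len 0.078 world [ 0.0242 -0.005  -0.0741]
```

View pics/w2.png

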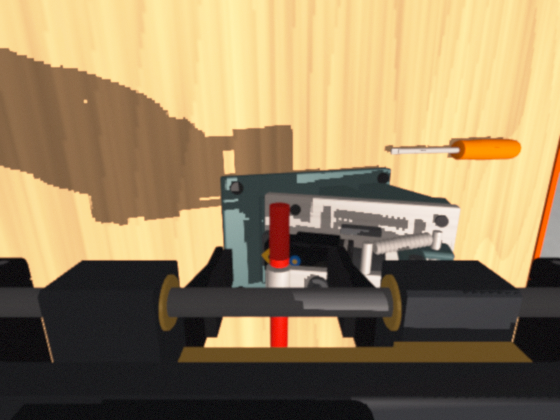

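The wrist view shows the bar at column 279, midway between the fingers at 215 and 345, and it matches the prediction. I'll descend and grip.

Call:
apply_moves(dp=[[-0.002, -0.001, 0.026], [-0.002, -0.001, 0.026], [0, 0, 0.026], [0, 0, 0], [0, 0, 0], [0, 0, 0], [0, 0, 0], [0, 0, 0], [0, 0, 0]], twist=[[0, 0, 0.008], [0, 0, 0], [0, 0, 0], [0, 0, 0], [0, 0, 0], [0, 0, 0], [0, 0, 0], [0, 0, 0], [0, 0, 0]], fingers=[0.4, 0.4, 0.4, 0.4, 1, 1, 1, 1, 1], newtons=35)

```text
time: 4.55
position: [0.4949, -0.2151, 0.0816]
tool_rot: [2.061, 1.995, 0.36]
ft_force: [-2.1, 0.0, -0.4]
grip_width: 0.231
grip_force: 0.0
```

Run:
```python
from h import *
s=ctrl.get_state();print(s["position"],s["joint_positions"],s["grip_width"]*87,s["grip_force"],s["ft_force"],s["torque"])
Rc=R.from_rotvec(s["tool_rot"]);g=np.array(s["position"])-Rc.apply([0,0,.019]);print("grasp pt",g)
mid=np.array([.4866,-.2497,.0984]);piv=mid+.0855*X+.0452*Z
f=lambda q:piv+.036*Y+.0967*(np.cos(np.deg2rad(215)-q-.124)*X+np.sin(np.deg2rad(215)-q-.124)*Z)
qs=np.r_[0:1.801:.1];P=np.array([f(q) for q in qs]);print(np.round(Rc.inv().apply(np.diff(P,axis=0)),3).tolist())
```

```text
[ 0.4949 -0.2151  0.0816] [-0.312  -0.0332  0.7742  2.1934 -0.2056  0.6613  0.5763] 20.109524795711764 0.0 [-2.09    0.0329 -0.3676] [-0.1174  0.4997  0.0063]
grasp pt [ 0.4884 -0.2149  0.0995]
[[0.0, -0.001, -0.01], [0.0, 0.0, -0.01], [0.0, 0.001, -0.01], [0.0, 0.002, -0.009], [0.0, 0.003, -0.009], [0.0, 0.004, -0.009], [0.0, 0.005, -0.008], [0.0, 0.006, -0.008], [0.0, 0.006, -0.007], [0.0, 0.007, -0.007], [0.0, 0.008, -0.006], [0.0, 0.008, -0.005], [0.0, 0.009, -0.004], [0.0, 0.009, -0.003], [0.0, 0.009, -0.002], [0.0, 0.01, -0.001], [0.0, 0.01, -0.001], [0.0, 0.01, 0.0]]
```

Call:
apply_moves(dp=[[0, 0, 0], [0, 0, 0], [0, 0, 0]], twist=[[0, 0, 0], [0, 0, 0], [0, 0, 0]], fingers=[1, 1, 1])

```text
time: 4.85
position: [0.4939, -0.215, 0.0807]
tool_rot: [2.063, 1.997, 0.358]
ft_force: [-4.5, 0.4, 5.3]
grip_width: 0.16
grip_force: 35.0
```

Run:
```python
from h import *
s=ctrl.get_state();print(s["grip_width"]*87,s["grip_force"],s["ft_force"],s["torque"])
```

```text
13.942661345445174 35.00178226735443 [-4.512   0.3857  5.3171] [0.0053 1.3132 0.015 ]
```

Gripped: 14 mm opening on the 15 mm bar. Lift along the arc.

Call:
apply_moves(dp=[[0, -0.001, -0.01], [0, 0, -0.01], [0, 0.001, -0.01], [0, 0.002, -0.009], [0, 0.003, -0.009], [0, 0.004, -0.009]], twist=[[0, 0, 0], [0, 0, 0], [0, 0, 0], [0, 0, 0], [0, 0, 0], [0, 0, 0]], fingers=[1, 1, 1, 1, 1, 1])

```text
time: 5.45
position: [0.4832, -0.2147, 0.1374]
tool_rot: [2.061, 1.997, 0.357]
ft_force: [4.3, -1.2, -7.4]
grip_width: 0.16
grip_force: 35.0
```

```bash
cat > arc.py <<'E'
from h import *
s=ctrl.get_state();print(s["position"],s["joint_positions"],s["grip_width"]*87,s["grip_force"],s["ft_force"],s["torque"])
Rc=R.from_rotvec(s["tool_rot"]);g=np.array(s["position"])-Rc.apply([0,0,.019])
mid=np.array([.4866,-.2497,.0984]);piv=mid+.0855*X+.0452*Z
d=g-piv;x,z=d@X,d[2];print("y",d@Y,"rad",np.hypot(x,z),"q",np.deg2rad(215)-np.arctan2(z,x)%(2*np.pi)-.124)
E
python3 arc.py
```

```text
[ 0.4832 -0.2147  0.1374] [-0.2911 -0.1653  0.7171  2.1551 -0.0427  0.789   0.4302] 13.89209652246899 35.007199899991974 [ 4.2529 -1.2107 -7.3847] [-0.2712  0.1239  0.063 ]
y 0.034851385326029265 rad 0.09721580177460418 q 0.6070576124073616
```

Call:
apply_moves(dp=[[0, 0.005, -0.008], [0, 0.006, -0.008], [0, 0.006, -0.007], [0, 0.007, -0.007], [0, 0.008, -0.006], [0, 0.008, -0.005], [0, 0.009, -0.004]], twist=[[0, 0, 0], [0, 0, 0], [0, 0, 0], [0, 0, 0], [0, 0, 0], [0, 0, 0], [0, 0, 0]], fingers=[1, 1, 1, 1, 1, 1, 1])

```text
time: 6.15
position: [0.5161, -0.2157, 0.199]
tool_rot: [2.058, 1.995, 0.362]
ft_force: [0.8, 3.3, 2.7]
grip_width: 0.16
grip_force: 35.0
```

```bash
python3 arc.py
```

```text
[ 0.5161 -0.2157  0.199 ] [-0.3019 -0.1549  0.6914  2.0216 -0.0385  0.9081  0.3873] 13.919160364761511 35.0494201364927 [0.7598 3.3356 2.6508] [0.4056 0.1384 0.2542]
y 0.03485573427780195 rad 0.09699749452396739 q 1.3423503809390374
```

Call:
apply_moves(dp=[[0, 0.009, -0.003], [0, 0.009, -0.002], [0, 0.01, -0.001], [0, 0.008, -0.001], [0, 0.005, 0], [0, 0, 0]], twist=[[0, 0, 0], [0, 0, 0], [0, 0, 0], [0, 0, 0], [0, 0, 0], [0, 0, 0]], fingers=[1, 1, 1, 1, 1, 1])

```text
time: 6.75
position: [0.5543, -0.2167, 0.2194]
tool_rot: [2.054, 1.994, 0.362]
ft_force: [7.3, 2.0, 0.0]
grip_width: 0.157
grip_force: 35.0
```

```bash
python3 arc.py
```

```text
[ 0.5543 -0.2167  0.2194] [-0.3199 -0.0748  0.7058  1.9264 -0.0957  0.9382  0.4062] 13.651431150468163 35.01611915125977 [7.3273 1.9595 0.0163] [ 0.2579 -1.2105  0.3099]
y 0.035030121336140634 rad 0.09701211041025004 q 1.7916954074830622
```

Call:
apply_moves(dp=[[0, 0, 0], [0, 0, 0], [0, 0, 0], [0, 0, -0.02], [0, 0, -0.03], [0, 0, -0.04], [0, 0, 0]], twist=[[0, 0, 0], [0, 0, 0], [0, 0, 0], [0, 0, 0], [0, 0, 0], [0, 0, 0], [0, 0, 0]], fingers=[0.5, 0.4, 0.4, 0.4, 0.4, 0.3, 0.3])

```text
time: 7.45
position: [0.52, -0.2189, 0.3073]
tool_rot: [2.058, 1.989, 0.364]
ft_force: [0.4, -0.5, 0.2]
grip_width: 0.668
grip_force: 0.0
```

Run:
```python
from h import *
s=ctrl.get_state();print(s["position"],s["joint_positions"],s["grip_width"])
mid=np.array([.4866,-.2497,.0984]);seat=mid+.0596*X;seat[2]=.062;print("seat",seat)
U=np.cos(.611)*X+np.sin(.611)*Z;H=-np.sin(.611)*X+np.cos(.611)*Z
for sg in(1,-1):
    Rt=tool(.611,False,sg);p=seat-.008*U+.12*H;print(p);go(Rt,p)
im,C=look("scene","s2");S=C;q=1.83
b=mid+.0855*X+.0452*Z+.0967*(np.cos(np.deg2rad(215)-q-.124)*X+np.sin(np.deg2rad(215)-q-.124)*Z)
print(proj(S,b+.059*Y),proj(S,b-.059*Y))
cv2.imwrite("pics/s2c.png",cv2.resize(im[80:220,140:300],None,fx=4,fy=4,interpolation=3))
```

```text
[ 0.52   -0.2189  0.3073] [-0.3093 -0.2168  0.6518  1.8476  0.0202  1.1246  0.3141] 0.6682212668628633
seat [ 0.5462 -0.2515  0.062 ]
[ 0.4708 -0.2492  0.1557]
twist [-0.1974 -0.1972 -1.5659] rows>=10.7 dp(after) [ 0.1265 -0.0318  0.0965] len 0.162 world [-0.0492 -0.0304 -0.1516]
[ 0.4708 -0.2492  0.1557]
twist [-0.197   0.1972  1.5576] rows>=10.6 dp(after) [-0.1265  0.0318  0.0965] len 0.162 world [-0.0492 -0.0304 -0.1516]
[216.2221 139.0879] [199.253  111.3898]
```

View pics/s2c.png

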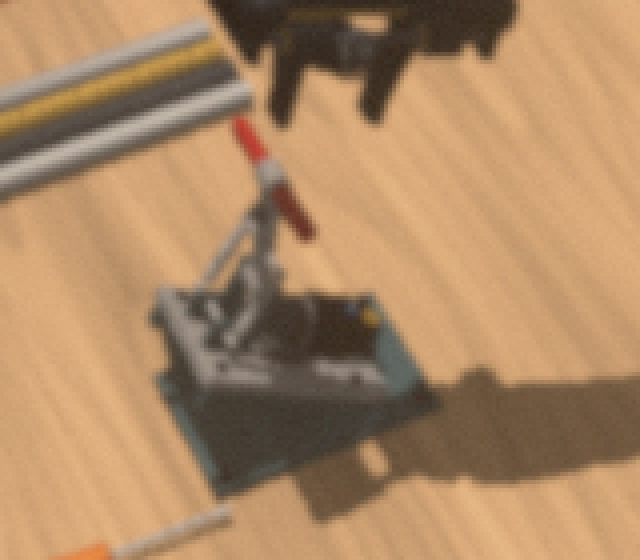

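The clamp stands open by itself: in scene pixels the bar runs from (200,110) to (217,139), as predicted for q = 1.83. Next, turn for the head.

Call:
apply_moves(dp=[[0, 0, 0], [0, 0, 0], [0, 0, 0], [0, 0, 0], [0, 0, 0], [0, 0, 0], [0, 0, 0], [0, 0, 0], [0, 0, 0], [0, 0, 0]], twist=[[0, 0, -0.149], [0, 0, -0.149], [0, 0, -0.149], [0, 0, -0.149], [0, 0, -0.149], [0, 0, -0.149], [0, 0, -0.149], [0, 0, -0.149], [0, 0, -0.149], [0, 0, -0.149]], fingers=[0.1, 0.1, 0.1, 0.1, 0.1, 0.1, 0.1, 0.1, 0.1, 0.1])

```text
time: 8.5
position: [0.5183, -0.2166, 0.3]
tool_rot: [0.149, 2.789, 0.014]
ft_force: [-0.5, -0.4, -0.2]
grip_width: 0.898
grip_force: 0.0
```

```bash
cat > pre.py <<'E'
from h import *
import sys
s=ctrl.get_state();print(s["time"],s["position"],s["joint_positions"],s["grip_width"],s["ft_force"])
mid=np.array([.4866,-.2497,.0984]);seat=mid+.0596*X;seat[2]=.062
U=np.cos(.611)*X+np.sin(.611)*Z;H=-np.sin(.611)*X+np.cos(.611)*Z
Rc=R.from_rotvec(s["tool_rot"]);print("tilt",np.rad2deg(np.arcsin(Rc.as_matrix()[:,2]@X)))
d=np.array(s["position"])-seat;print("TCP u,y,h",d@U,d@Y,d@H)
u,h=float(sys.argv[1]),float(sys.argv[2]);p=seat+u*U+h*H;print("to",p);go(Rc,p,s);go(tool(.611,False,1),p,s)
E
python3 pre.py -.008 .1
```

```text
8.5 [ 0.5183 -0.2166  0.3   ] [-0.5189 -0.2646  0.8118  1.8595  0.1055  1.1297  1.7427] 0.8975418377668584 [-0.4586 -0.4273 -0.2498]
tilt 19.974671558988934
TCP u,y,h 0.11289367478356618 0.03404708812894916 0.21151257779132165
to [ 0.4823 -0.2496  0.1393]
twist [0. 0. 0.] rows>=0.0 dp(after) [ 0.0849 -0.041   0.139 ] len 0.168 world [-0.0361 -0.033  -0.1607]
twist [-0.0083 -0.2623 -0.0771] rows>=1.8 dp(after) [ 0.1209 -0.034   0.1115] len 0.168 world [-0.0361 -0.033  -0.1607]
```

Call:
apply_moves(dp=[[0.032, -0.01, 0.01], [0.032, -0.01, 0.01], [0.006, -0.006, 0.03], [0.006, -0.006, 0.03], [0.006, -0.006, 0.03], [0.003, -0.003, 0.029], [0, 0, 0], [0, 0, 0], [0, 0, 0]], twist=[[0, 0, 0], [0, 0, 0], [0, 0, 0], [0, 0, 0], [0, 0, 0], [0, 0, 0], [-0.004, -0.131, -0.038], [-0.004, -0.131, -0.038], [0, 0, 0]], fingers=[0.1, 0.1, 0.1, 0.1, 0.1, 0.1, 0.1, 0.1, 0.1])

```text
time: 9.4
position: [0.4821, -0.2455, 0.1374]
tool_rot: [0.052, 2.537, -0.004]
ft_force: [-0.6, -0.2, 0.6]
grip_width: 0.901
grip_force: 0.0
```

```bash
python3 pre.py -.008 .1
python3 - <<'E'
from h import *
look("wrist","w3")
E
```

```text
9.4 [ 0.4821 -0.2455  0.1374] [-0.2582 -0.3001  0.8244  2.3076 -0.1908  0.5305  2.2715] 0.9009695961670173 [-0.5739 -0.2325  0.5747]
tilt 34.60066007975547
TCP u,y,h -0.009350360814013881 0.004036700473725381 0.09858935848651537
to [ 0.4823 -0.2496  0.1393]
twist [0. 0. 0.] rows>=0.0 dp(after) [-0.0014 -0.004  -0.0014] len 0.004 world [ 0.0002 -0.004   0.0019]
twist [ 0.0027 -0.0071 -0.0115] rows>=0.1 dp(after) [-0.0014 -0.004  -0.0014] len 0.004 world [ 0.0002 -0.004   0.0019]
```

View pics/w3.png

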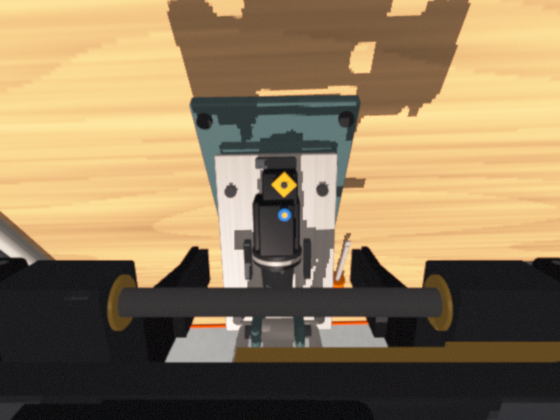

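Run:
```python
from h import *
s=ctrl.get_state();C=cam("wrist",s);im=cv2.imread("pics/w3.png")
mid=np.array([.4866,-.2497,.0984]);seat=mid+.0596*X;seat[2]=.062
U=np.cos(.611)*X+np.sin(.611)*Z;H=-np.sin(.611)*X+np.cos(.611)*Z
for u,h,y in((-.028,.04,.013),(-.028,.04,-.013),(0.012,.04,.013),(.012,.04,-.013),(-.028,.03,.018),(-.028,.03,-.018),(-.058,0,.05),(-.058,0,-.05),(.024,.04,0),(-.05,.03,0)):print(u,h,y,proj(C,seat+u*U+h*H+y*Y))
g=cv2.cvtColor(im,cv2.COLOR_BGR2GRAY)
for r in(172,185,205,230,245):print(r,np.nonzero(g[r,215:340]<60)[0][[0,-1]]+215, np.nonzero(g[r,190:360]>120)[0][[0,-1]]+190)
print(g[150:275:3,278])
```

```text
-0.028 0.04 0.013 [292.1516 197.1031]
-0.028 0.04 -0.013 [255.7981 197.4937]
0.012 0.04 0.013 [292.1494 248.9749]
0.012 0.04 -0.013 [257.5011 249.33  ]
-0.028 0.03 0.018 [298.3578 193.8616]
-0.028 0.03 -0.018 [250.0453 194.3821]
-0.058 0 0.05 [336.0781 148.8049]
-0.058 0 -0.05 [212.4075 150.1902]
0.024 0.04 0 [275.0623 263.7731]
-0.05 0.03 0 [273.7182 164.5501]
172 [263 296] [190 359]
185 [263 322] [190 336]
205 [254 299] [190 359]
230 [258 299] [190 359]
245 [250 310] [190 359]
[ 54  74  81  47  47  48  35  13  21 128 201 201 201 202 132  52  51  19
  18  48  56  98 100  61  55  56  57  59  61  63  63  66  68  69  69  54
  84 126 235 100  74  42]
```

The wrist view shows the head centred at column 277.5 with the insert at (284,185). It is 2 mm to +y of my estimate, and fore and aft it matches.

Call:
apply_moves(dp=[[-0.001, -0.002, 0.03], [0, 0, 0.03], [0, 0, 0.02], [0, 0, 0]], twist=[[0.002, -0.007, -0.011], [0, 0, 0], [0, 0, 0], [0, 0, 0]], fingers=[0.1, 0.1, 0.1, 0.1])

```text
time: 9.85
position: [0.5357, -0.2424, 0.0864]
tool_rot: [0.024, 2.524, -0.018]
ft_force: [-0.2, 0.5, 0.3]
grip_width: 0.901
grip_force: 0.0
```

```bash
python3 pre.py -.008 .006
```

```text
9.85 [ 0.5357 -0.2424  0.0864] [-0.6645 -0.0622  1.2357  2.2875 -0.6612  0.4169  2.6869] 0.900608547661317 [-0.2376  0.5211  0.3014]
tilt 35.35579966115122
TCP u,y,h 0.005220048357022116 0.00877816474519664 0.026142132531542555
to [ 0.5362 -0.2512  0.0623]
twist [0. 0. 0.] rows>=0.0 dp(after) [ 0.0134 -0.0086  0.0201] len 0.026 world [ 0.0005 -0.0088 -0.0241]
twist [-0.0009  0.0061  0.0111] rows>=0.1 dp(after) [ 0.0132 -0.0088  0.0201] len 0.026 world [ 0.0005 -0.0088 -0.0241]
```

The joint-7 limit was reached on this wrist branch. I'll back off and take the grasp with the half turn instead.

Call:
apply_moves(dp=[[0, -0.004, -0.02], [0.004, -0.004, -0.04], [0.004, 0, -0.04], [0, 0, 0], [0, 0, 0], [0, 0, -0.04], [0, 0, -0.04], [0, 0, -0.03]], twist=[[0, 0, 0], [0, 0, 0], [0, 0, 0], [0, 0.13, 0], [0, 0.13, 0], [0, 0, 0], [0, 0, 0], [0, 0, 0]], fingers=[0.1, 0.1, 0.1, 0.1, 0.1, 0.1, 0.1, 0.1])

```text
time: 10.65
position: [0.4454, -0.2538, 0.2492]
tool_rot: [0.044, 2.781, -0.011]
ft_force: [1.1, 0.2, 1.0]
grip_width: 0.902
grip_force: 0.0
```

```bash
python3 pre.py -.008 .006
```

```text
10.65 [ 0.4454 -0.2538  0.2492] [-0.0581 -0.2923  0.5521  2.0233 -0.0074  1.0445  2.0418] 0.9020591272473574 [1.1274 0.2447 0.9591]
tilt 20.628928442109213
TCP u,y,h 0.02490704077722094 -0.0053232063100356304 0.21107548639155346
to [ 0.5362 -0.2512  0.0623]
twist [0. 0. 0.] rows>=0.0 dp(after) [-0.019   0.0058  0.2068] len 0.208 world [ 0.0908  0.0026 -0.1869]
twist [-0.0024 -0.251  -0.0007] rows>=1.7 dp(after) [0.0329 0.0053 0.2051] len 0.208 world [ 0.0908  0.0026 -0.1869]
```

Call:
apply_moves(dp=[[-0.02, 0, 0.006], [0, 0, 0], [0, 0, 0], [0, 0, 0], [0, 0, 0], [0, 0, 0], [0, 0, 0], [0, 0, 0], [0, 0, 0], [0, 0, 0]], twist=[[0, 0, 0], [0, 0, 0.149], [0, 0, 0.149], [0, 0, 0.149], [0, 0, 0.149], [0, 0, 0.149], [0, 0, 0.149], [0, 0, 0.149], [0, 0, 0.149], [0, 0, 0.149]], fingers=[0.1, 0.1, 0.1, 0.1, 0.1, 0.1, 0.1, 0.1, 0.1, 0.1])

```text
time: 11.65
position: [0.4662, -0.2535, 0.249]
tool_rot: [1.805, 2.192, 0.316]
ft_force: [0.9, -0.2, 0.2]
grip_width: 0.901
grip_force: 0.0
```

Call:
apply_moves(dp=[[0, 0, 0], [0, 0, 0], [0, 0, 0], [0, 0, 0], [0, 0, 0], [0, 0, 0], [0, 0, 0], [0, 0, 0], [0, 0, 0], [0, 0, 0]], twist=[[0, 0, 0.149], [0, 0, 0.149], [0, 0, 0.149], [0, 0, 0.149], [0, 0, 0.149], [0, 0, 0.149], [0, 0, 0.149], [0, 0, 0.149], [0, 0, 0.149], [0, 0, 0.149]], fingers=[0.1, 0.1, 0.1, 0.1, 0.1, 0.1, 0.1, 0.1, 0.1, 0.1])

```text
time: 12.65
position: [0.4662, -0.2534, 0.2489]
tool_rot: [3.005, 0.414, 0.544]
ft_force: [0.1, -0.2, -0.5]
grip_width: 0.9
grip_force: 0.0
```

```bash
sed -i 's/seat=mid+.0596\*X/seat=mid+.0596*X+.002*Y/;s/False,1)/False,-1)/' pre.py; python3 pre.py -.008 .08
```

```text
12.65 [ 0.4662 -0.2534  0.2489] [ 0.3001 -0.193   0.2416  1.9828 -0.1486  1.0354 -0.6965] 0.9001195104192249 [ 0.0753 -0.2432 -0.4751]
tilt 20.619293072307105
TCP u,y,h 0.041844820569862905 -0.006345350462239345 0.1989166241093135
to [ 0.4938 -0.2479  0.1229]
twist [0. 0. 0.] rows>=0.0 dp(after) [-0.0159 -0.0117  0.1276] len 0.129 world [ 0.0276  0.0055 -0.126 ]
twist [-0.0375  0.2493  0.3024] rows>=2.6 dp(after) [-0.0498 -0.0063  0.1189] len 0.129 world [ 0.0276  0.0055 -0.126 ]
```

Call:
apply_moves(dp=[[-0.005, -0.004, 0.042], [-0.005, -0.004, 0.042], [-0.005, -0.004, 0.043], [0, 0, 0], [0, 0, 0], [0, 0, 0], [0, 0, 0]], twist=[[0, 0, 0], [0, 0, 0], [0, 0, 0], [-0.012, 0.083, 0.1], [-0.012, 0.083, 0.1], [-0.012, 0.083, 0.1], [0, 0, 0]], fingers=[0.1, 0.1, 0.1, 0.1, 0.1, 0.1, 0.1])

```text
time: 13.35
position: [0.4924, -0.2457, 0.121]
tool_rot: [2.993, -0.034, 0.94]
ft_force: [-0.1, 0.5, -0.4]
grip_width: 0.898
grip_force: 0.0
```

```bash
python3 pre.py -.008 .006
```

```text
13.35 [ 0.4924 -0.2457  0.121 ] [ 0.2965 -0.133   0.3267  2.2959 -0.5997  0.5375 -0.5088] 0.8983188604884166 [-0.1461  0.5044 -0.4061]
tilt 34.875746448774244
TCP u,y,h -0.01029803373712113 0.0021756818969796586 0.07926873855802521
to [ 0.5362 -0.2492  0.0623]
twist [0. 0. 0.] rows>=0.0 dp(after) [0.0025 0.0027 0.0732] len 0.073 world [ 0.0438 -0.0035 -0.0587]
twist [-0.007   0.0023  0.005 ] rows>=0.1 dp(after) [0.0023 0.0022 0.0733] len 0.073 world [ 0.0438 -0.0035 -0.0587]
```

Joints are comfortable now. I'll descend along the bed normal and grip.

Call:
apply_moves(dp=[[0.001, 0.001, 0.025], [0.001, 0.001, 0.025], [0, 0, 0.018], [0, 0, 0]], twist=[[-0.007, 0.002, 0.005], [0, 0, 0], [0, 0, 0], [0, 0, 0]], fingers=[0.1, 0.1, 0.1, 0.1])

```text
time: 13.75
position: [0.5367, -0.247, 0.0665]
tool_rot: [2.989, -0.032, 0.94]
ft_force: [-0.2, -0.9, -0.1]
grip_width: 0.9
grip_force: 0.0
```

```bash
python3 pre.py -.008 .006
```

```text
13.75 [ 0.5367 -0.247   0.0665] [ 0.2423  0.0518  0.3388  2.2671 -0.866   0.4281 -0.2865] 0.8998244281702826 [-0.2167 -0.9167 -0.0575]
tilt 34.925361297748
TCP u,y,h -0.005292724538136164 0.0021977978303028257 0.009192449494632873
to [ 0.5362 -0.2492  0.0623]
twist [0. 0. 0.] rows>=0.0 dp(after) [-0.0027  0.0022  0.0032] len 0.005 world [-0.0005 -0.0022 -0.0042]
twist [-0.0031  0.0014  0.0077] rows>=0.1 dp(after) [-0.0027  0.0022  0.0032] len 0.005 world [-0.0005 -0.0022 -0.0042]
```

Call:
apply_moves(dp=[[-0.002, 0.002, 0.003], [0, 0, 0], [0, 0, 0], [0, 0, 0], [0, 0, 0], [0, 0, 0], [0, 0, 0], [0, 0, 0], [0, 0, 0], [0, 0, 0]], twist=[[0, 0, 0.007], [0, 0, 0], [0, 0, 0], [0, 0, 0], [0, 0, 0], [0, 0, 0], [0, 0, 0], [0, 0, 0], [0, 0, 0], [0, 0, 0]], fingers=[0.2, 0.4, 0.5, 0.6, 0.65, 0.7, 0.8, 0.9, 1, 1], newtons=45)

```text
time: 14.75
position: [0.5351, -0.2496, 0.0635]
tool_rot: [2.989, -0.05, 0.945]
ft_force: [-4.5, 1.2, 6.4]
grip_width: 0.408
grip_force: 45.0
```

```bash
python3 pre.py -.008 .006|head -3; python3 -c "
from h import *
s=ctrl.get_state();print(s['grip_width']*87,s['grip_force'],s['torque'])"
```

```text
14.75 [ 0.5351 -0.2496  0.0635] [ 0.2465  0.0571  0.3423  2.2713 -0.8932  0.4248 -0.2648] 0.40843593758781604 [-4.4628  1.2465  6.3641]
tilt 35.09069687108297
TCP u,y,h -0.008229298569986495 -0.00039640329310166743 0.007651355449849054
35.53392657014 44.990328177809715 [0.1455 0.8752 0.2389]
```

Call:
apply_moves(dp=[[0, 0, -0.006], [0, 0, -0.014], [0, 0, -0.03], [0, 0, -0.03], [0, 0, -0.03]], twist=[[0, 0, 0], [0, 0, 0], [0, 0, 0], [0, 0, 0], [0, 0, 0]], fingers=[1, 1, 1, 1, 1])

```text
time: 15.25
position: [0.4689, -0.2461, 0.1508]
tool_rot: [2.994, -0.049, 0.936]
ft_force: [0.2, 0.6, -6.3]
grip_width: 0.409
grip_force: 45.0
```

```bash
cat > nest.py <<'E'
from h import *
import sys
ny=-.203;nx=np.array([np.cos(ny),np.sin(ny),0]);n_y=np.array([-nx[1],nx[0],0])
Rt=R.from_matrix(np.c_[nx,-n_y,-Z]);N=np.array([float(sys.argv[1]),float(sys.argv[2]),.015])
s=ctrl.get_state();print(s["time"],s["position"],s["joint_positions"],s["grip_width"]*87,s["grip_force"],s["ft_force"])
Rc=R.from_rotvec(s["tool_rot"]);p=N-.008*nx+np.array([0,0,.0077+float(sys.argv[3])]);print("to",p);go(Rc,p,s);go(Rt,p,s)
E
python3 nest.py .502 .1086 .12
```

```text
15.25 [ 0.4689 -0.2461  0.1508] [ 0.3067 -0.2299  0.3345  2.2992 -0.478   0.6094 -0.6188] 35.56034213756829 44.98205275274813 [ 0.1939  0.6342 -6.2581]
to [0.4942 0.1102 0.1427]
twist [0. 0. 0.] rows>=0.0 dp(after) [ 0.006  -0.3569  0.0161] len 0.357 world [ 0.0252  0.3563 -0.0081]
twist [-0.0569 -0.6037  0.165 ] rows>=4.2 dp(after) [-0.0471 -0.3541  0.0081] len 0.357 world [ 0.0252  0.3563 -0.0081]
```

Call:
apply_moves(dp=[[0, -0.02, -0.005], [0.001, -0.037, -0.01], [0.001, -0.042, -0.005], [0.001, -0.042, 0], [0.001, -0.042, 0], [0.001, -0.042, 0], [0.001, -0.042, 0], [0, -0.04, 0], [0, -0.03, 0], [0, -0.02, 0]], twist=[[0, 0, 0], [0, 0, 0], [0, 0, 0], [0, 0, 0], [0, 0, 0], [0, 0, 0], [0, 0, 0], [0, 0, 0], [0, 0, 0], [0, 0, 0]], fingers=[1, 1, 1, 1, 1, 1, 1, 1, 1, 1])

```text
time: 16.25
position: [0.5183, 0.0613, 0.1466]
tool_rot: [-2.996, 0.036, -0.911]
ft_force: [0.4, -0.3, -6.1]
grip_width: 0.407
grip_force: 45.0
```

```bash
python3 nest.py .502 .1086 .12
```

```text
16.25 [0.5183 0.0613 0.1466] [ 0.1713 -0.2909 -0.387   2.3444  0.0379  0.4905 -1.856 ] 35.407366910704006 44.981338223442435 [ 0.3539 -0.3096 -6.0944]
to [0.4942 0.1102 0.1427]
twist [0. 0. 0.] rows>=0.0 dp(after) [-0.0234 -0.0483 -0.0101] len 0.055 world [-0.0241  0.0489 -0.0039]
twist [-0.0697 -0.5868  0.174 ] rows>=4.1 dp(after) [-0.0335 -0.043   0.0039] len 0.055 world [-0.0241  0.0489 -0.0039]
```

Call:
apply_moves(dp=[[0, 0, 0], [0, 0, 0], [0, 0, 0], [0, 0, 0], [0, 0, 0], [0, 0, 0]], twist=[[-0.014, -0.117, 0.035], [-0.014, -0.117, 0.035], [-0.014, -0.117, 0.035], [-0.014, -0.117, 0.035], [-0.014, -0.117, 0.035], [0, 0, 0]], fingers=[1, 1, 1, 1, 1, 1])

```text
time: 16.85
position: [0.5223, 0.0577, 0.1467]
tool_rot: [-3.122, 0.329, -0.003]
ft_force: [-0.4, -0.1, -6.5]
grip_width: 0.407
grip_force: 45.0
```

```bash
python3 nest.py .502 .1086 .12
```

```text
16.85 [0.5223 0.0577 0.1467] [ 0.1984  0.1282 -0.3828  1.8476  0.0502  1.1729 -1.9818] 35.389519019435404 44.98327231965959 [-0.4006 -0.1065 -6.5039]
to [0.4942 0.1102 0.1427]
twist [0. 0. 0.] rows>=0.0 dp(after) [-0.0385 -0.0455  0.004 ] len 0.060 world [-0.0282  0.0526 -0.004 ]
twist [-0.0024 -0.0018 -0.0071] rows>=0.1 dp(after) [-0.0382 -0.0458  0.004 ] len 0.060 world [-0.0282  0.0526 -0.004 ]
```

Call:
apply_moves(dp=[[-0.019, -0.023, 0], [-0.019, -0.023, 0], [0, 0, 0], [0, 0, 0]], twist=[[0, 0, -0.007], [0, 0, 0], [0, 0, 0], [0, 0, 0]], fingers=[1, 1, 1, 1])

```text
time: 17.25
position: [0.4916, 0.1117, 0.1487]
tool_rot: [-3.126, 0.31, -0.013]
ft_force: [0.3, -0.7, -5.7]
grip_width: 0.406
grip_force: 45.0
```

```bash
python3 nest.py .502 .1086 .12
python3 - <<'E'
from h import *
im,C=look("wrist","w4");ny=-.203;nx=np.array([np.cos(ny),np.sin(ny),0]);n_y=np.array([-nx[1],nx[0],0]);N=np.array([.502,.1086,.015])
for x,y,z in((.06,.044,0),(.06,-.044,0),(.048,.024,.012),(.048,-.024,.012),(.014,.024,.012),(.014,-.024,.012),(-.06,-.044,0)):print(x,y,z,proj(C,N+x*nx+y*n_y+z*Z))
for q in blobs(blue(im),300):r=cv2.minAreaRect(q);print(np.round(cv2.boxPoints(r)).tolist())
E
```

```text
17.25 [0.4916 0.1117 0.1487] [ 0.1399  0.0786 -0.4343  1.8961  0.0393  1.1667 -2.0768] 35.36510265631858 44.98264999128878 [ 0.3272 -0.7435 -5.6977]
to [0.4942 0.1102 0.1427]
twist [0. 0. 0.] rows>=0.0 dp(after) [0.0028 0.001  0.006 ] len 0.007 world [ 0.0026 -0.0015 -0.006 ]
twist [-0.0009 -0.0083  0.0053] rows>=0.1 dp(after) [0.0028 0.001  0.006 ] len 0.007 world [ 0.0026 -0.0015 -0.006 ]
0.06 0.044 0 [232.8096 127.0962]
0.06 -0.044 0 [330.9868 127.542 ]
0.048 0.024 0.012 [254.3441 141.7351]
0.048 -0.024 0.012 [309.4746 141.9828]
0.014 0.024 0.012 [254.9989 180.3529]
0.014 -0.024 0.012 [308.3363 180.586 ]
-0.06 -0.044 0 [325.1477 251.684 ]
[[231.0, 128.0], [328.0, 128.0], [328.0, 249.0], [231.0, 249.0]]
[[123.0, 127.0], [222.0, 123.0], [227.0, 251.0], [128.0, 255.0]]
[[14.0, 127.0], [115.0, 114.0], [133.0, 250.0], [31.0, 263.0]]
```

View pics/w4.png

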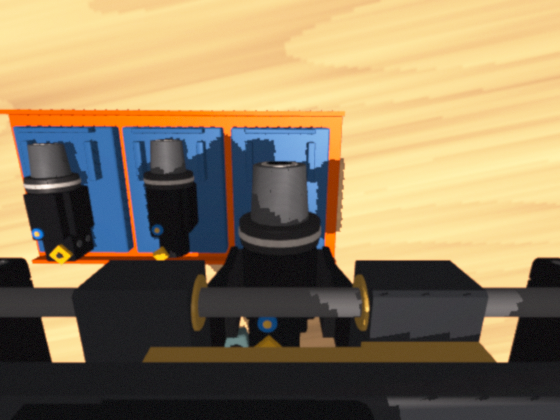

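The wrist view shows the free nest spanning columns 231–328, centre 279.5. The held head's shank spans 252–307, centre 280, so they line up across. I'll shift 3 mm along x and descend.

Call:
apply_moves(dp=[[0.003, 0, 0.01], [0, 0, 0.03], [0, 0, 0.03], [0, 0, 0.025], [0, 0, 0.01], [0, 0, 0]], twist=[[0, -0.008, 0.005], [0, 0, 0], [0, 0, 0], [0, 0, 0], [0, 0, 0], [0, 0, 0]], fingers=[1, 1, 1, 1, 1, 1])

```text
time: 17.9
position: [0.4952, 0.11, 0.0427]
tool_rot: [-3.123, 0.324, 0.006]
ft_force: [0.8, 0.7, -6.8]
grip_width: 0.409
grip_force: 45.0
```

```bash
python3 nest.py .5023 .1101 0
```

```text
17.9 [0.4952 0.11   0.0427] [ 0.1208  0.2194 -0.425   1.9827  0.106   0.9638 -2.1335] 35.55558712616636 44.98304368928075 [ 0.7517  0.6787 -6.8295]
to [0.4945 0.1117 0.0227]
twist [0. 0. 0.] rows>=0.0 dp(after) [-0.001  -0.0015  0.02  ] len 0.020 world [-0.0007  0.0017 -0.02  ]
twist [-0.0012  0.0037 -0.0037] rows>=0.0 dp(after) [-0.001  -0.0016  0.02  ] len 0.020 world [-0.0007  0.0017 -0.02  ]
```

Call:
apply_moves(dp=[[-0.001, -0.001, 0.006], [0, 0, 0.006], [0, 0, 0.003], [0, 0, 0.002], [0, 0, 0]], twist=[[0, 0.003, -0.003], [0, 0, 0], [0, 0, 0], [0, 0, 0], [0, 0, 0]], fingers=[1, 1, 1, 1, 1])

```text
time: 18.4
position: [0.496, 0.1123, 0.0285]
tool_rot: [-3.124, 0.317, -0.006]
ft_force: [-2.0, -0.2, -0.2]
grip_width: 0.412
grip_force: 45.0
```

```bash
python3 nest.py .5023 .1101 0
```

```text
18.4 [0.496  0.1123 0.0285] [ 0.1132  0.2378 -0.4243  1.9957  0.1211  0.9277 -2.1462] 35.829564830231206 44.9816018063575 [-2.0396 -0.1516 -0.1805]
to [0.4945 0.1117 0.0227]
twist [0. 0. 0.] rows>=0.0 dp(after) [-0.0014  0.0009  0.0058] len 0.006 world [-0.0016 -0.0006 -0.0058]
twist [-0.0023 -0.0035  0.0005] rows>=0.0 dp(after) [-0.0014  0.0009  0.0058] len 0.006 world [-0.0016 -0.0006 -0.0058]
```

Run:
```python
from h import *
s=ctrl.get_state();print(s["torque"],s["ft_force"])
w,_=look("wrist","w5");s2,C=look("scene","s5");t,_=look("top","t5")
print(proj(C,[.5,.11,.03]))
a=cv2.resize(w[90:270,180:380],(400,360),interpolation=3)
b=cv2.resize(s2[205:305,235:345],(396,360),interpolation=3)
cv2.imwrite("pics/c5.png",np.hstack([a,b]))
```

```text
[-0.2152  0.7907 -0.0283] [-2.0396 -0.1516 -0.1805]
[287.2509 254.7676]
```

View pics/c5.png

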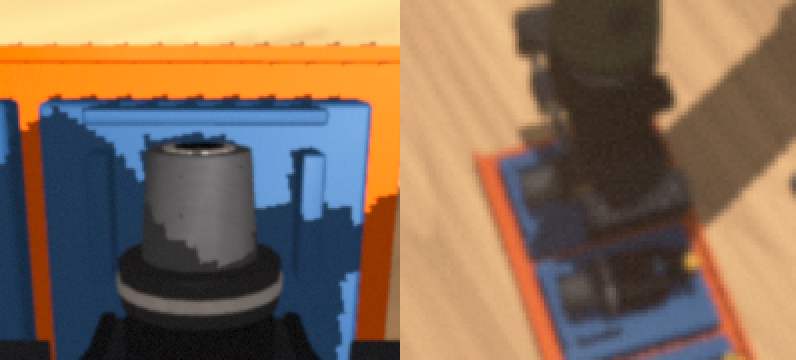

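Run:
```python
from h import *
s=ctrl.get_state();C=cam("wrist",s);Rc=R.from_rotvec(s["tool_rot"]);p=np.array(s["position"])
P=lambda x,y,z:proj(C,p+Rc.apply([.008+x,y,.0077-z]))
print("end face ctr",P(.05,0,.02),"flange front top",P(.012,0,.04),"flange back top",P(.024,0,.04),"flange sides",P(.018,.02,.02),P(.018,-.02,.02))
for d in(-5,5,10):
    a=np.deg2rad(d);f=lambda x,z:P(-.0+x*np.cos(a)+(z-.024)*np.sin(a),0,.024+(z-.024)*np.cos(a)-x*np.sin(a));print("pitch down",d,f(.05,.02),f(.024,.04))
im=cv2.imread("pics/w5.png");g=cv2.cvtColor(im,cv2.COLOR_BGR2GRAY);print([(r,int(g[r,280])) for r in range(154,262,2)])
print("light sd", Rc.as_matrix()[:,2])
```

```text
end face ctr [281.1707 162.2884] flange front top [281.3813 254.6552] flange back top [281.3991 229.0033] flange sides [321.4409 226.9378] [240.8377 227.0302]
pitch down -5 [281.2239 163.2246] [281.4263 233.8823]
pitch down 5 [281.1205 162.2056] [281.3705 224.539 ]
pitch down 10 [281.0734 162.9075] [281.3409 220.5231]
[(154, 142), (156, 93), (158, 56), (160, 43), (162, 8), (164, 51), (166, 112), (168, 89), (170, 112), (172, 112), (174, 111), (176, 113), (178, 115), (180, 114), (182, 111), (184, 115), (186, 114), (188, 115), (190, 116), (192, 116), (194, 113), (196, 111), (198, 112), (200, 112), (202, 111), (204, 109), (206, 114), (208, 112), (210, 110), (212, 106), (214, 107), (216, 106), (218, 102), (220, 89), (222, 59), (224, 49), (226, 31), (228, 27), (230, 26), (232, 34), (234, 31), (236, 30), (238, 28), (240, 67), (242, 114), (244, 113), (246, 104), (248, 45), (250, 31), (252, 27), (254, 24), (256, 18), (258, 17), (260, 14)]
light sd [ 0.004   0.0017 -1.    ]
```

The close view shows the shank between the ribs (inner edges 112 and 302, shank centre about 200) and clear of the back stop. The weight is already borne about 5 mm early, so the head is probably slightly pitched in the pads. I'll ease the grip and settle it gently.

Call:
apply_moves(dp=[[0, 0, 0], [0, 0, 0], [0, 0, 0.001], [0, 0, 0.001]], twist=[[0, 0, 0], [0, 0, 0], [0, 0, 0], [0, 0, 0]], fingers=[1, 1, 1, 1], newtons=15)

```text
time: 18.95
position: [0.4964, 0.1123, 0.028]
tool_rot: [-3.124, 0.317, -0.007]
ft_force: [-7.9, -2.9, 20.3]
grip_width: 0.415
grip_force: 15.0
```

```bash
python3 nest.py .5023 .1101 0; python3 -c "
from h import *
print(ctrl.get_state()['torque'])"
```

```text
18.95 [0.4964 0.1123 0.028 ] [ 0.1127  0.2391 -0.4242  1.9955  0.1229  0.9266 -2.1473] 36.08860597289305 15.00235069077462 [-7.9308 -2.9199 20.2714]
to [0.4945 0.1117 0.0227]
twist [0. 0. 0.] rows>=0.0 dp(after) [-0.0018  0.0009  0.0053] len 0.006 world [-0.002  -0.0005 -0.0053]
twist [-0.0017 -0.0042  0.0009] rows>=0.0 dp(after) [-0.0018  0.0009  0.0053] len 0.006 world [-0.002  -0.0005 -0.0053]
[-0.7106  2.0134  0.0777]
```

Run:
```python
from h import *
S,T=cam("scene"),cam("top")
for a,b in(((230.7,203.1),(286.6,257.1)),((193.2,194.6),(297.6,286.7)),((155.4,185.9),(309.7,319.1))):print(tri(T,a,S,b))
```

```text
(array([0.5024, 0.1092, 0.0179]), np.float64(0.0019522473699904253))
(array([0.5216, 0.2023, 0.0176]), np.float64(0.001173023917904954))
(array([0.5411, 0.2963, 0.0167]), np.float64(0.0011035770845055453))
```

Call:
apply_moves(dp=[[0, 0, -0.001], [0, 0, -0.001], [0, 0, 0]], twist=[[0, 0, 0], [0, 0, 0], [0, 0, 0]], fingers=[1, 1, 1], newtons=10)

```text
time: 19.25
position: [0.4965, 0.1123, 0.0279]
tool_rot: [-3.123, 0.317, -0.008]
ft_force: [-0.4, -0.6, 1.6]
grip_width: 0.418
grip_force: 10.0
```

Call:
apply_moves(dp=[[0, 0, 0], [0, 0, 0], [0, 0, 0], [0, 0, 0], [0, 0, -0.02], [0, 0, -0.03], [0, 0, -0.04], [0, 0, -0.04], [-0.03, 0, -0.03], [-0.03, 0, 0]], twist=[[0, 0, 0], [0, 0, 0], [0, 0, 0], [0, 0, 0], [0, 0, 0], [0, 0, 0], [0, 0, 0], [0, 0, 0], [0, 0, 0], [0, 0, 0]], fingers=[0.5, 0.4, 0.3, 0.2, 0.2, 0.2, 0.2, 0.2, 0.2, 0.2])

```text
time: 20.25
position: [0.4389, 0.1253, 0.192]
tool_rot: [-3.12, 0.318, -0.018]
ft_force: [0.4, 0.9, -0.3]
grip_width: 0.8
grip_force: 0.0
```

Run:
```python
from h import *
s=ctrl.get_state();print(s["position"],s["joint_positions"],s["grip_width"])
w,C=look("wrist","w6");s2,S=look("scene","s6");t,_=look("top","t6")
a=cv2.resize(w[60:300,160:400],(390,390),interpolation=3);b=cv2.resize(s2[90:350,150:350],(300,390),interpolation=3)
cv2.imwrite("pics/c6.png",np.hstack([a,b]))
ny=-.203;nx=np.array([np.cos(ny),np.sin(ny),0]);n_y=np.array([-nx[1],nx[0],0]);N=np.array([.5023,.1101,.0175])
sc=390/240
for x,y,z in((.05,0,.02),(-.05,0,.03),(.018,.02,.02),(.018,-.02,.02),(.048,.024,.012),(.048,-.024,.012),(-.06,.044,0),(-.06,-.044,0)):print(x,y,z,(proj(C,N+x*nx+y*n_y+z*Z)-[160,60])*sc)
```

```text
[0.4389 0.1253 0.192 ] [ 0.1421 -0.0725 -0.454   1.9445 -0.0338  1.25   -2.0744] 0.800221139036058
0.05 0 0.02 [200.7055  28.3921]
-0.05 0 0.03 [200.4059 205.3495]
0.018 0.02 0.02 [166.336   87.4503]
0.018 -0.02 0.02 [234.8356  87.3738]
0.048 0.024 0.012 [159.4623  33.9645]
0.048 -0.024 0.012 [241.7996  33.8243]
-0.06 0.044 0 [133.6865 211.3525]
-0.06 -0.044 0 [266.6434 211.3843]
```

View pics/c6.png

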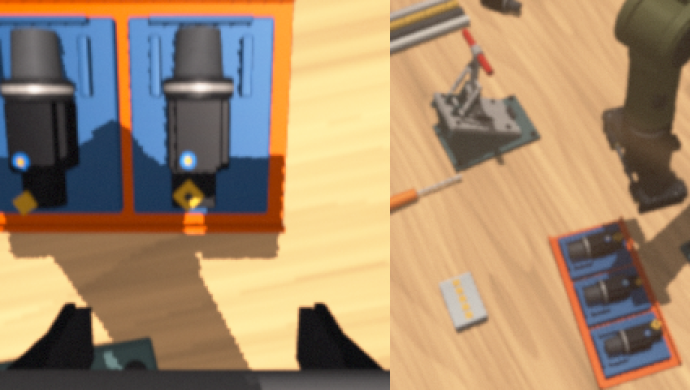

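The final view shows the head straight between the ribs: ribs at columns 155 and 247, head centre about 199, insert up at (188,195) and shank to the back. The clamp is still open and the neighbours have not moved.

```bash
python3 -c "
from bench import ctrl
print(ctrl.close_job())"
```

```text
the job is handed in; nothing more can be done
None
```

The job is handed in: the clamp stands open by itself, and the head lies between the ribs of the empty blue nest, insert up and shank to the back, with the neighbouring heads not moved.

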